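# Check an evaporator block with the surface thermometer

### The arm

A 7-joint arm with a two-finger parallel gripper is mounted at the origin on a cart in front of the work surface, level with it; the furniture and walls round the work are solid. World frame = base frame: x ahead of the robot, y to its left, z up, the work surface at z = 0. Lengths are in m, angles in rad, forces in N, time in s.
With the tool pointing down it reaches from about 0.425 to 0.875 m from the base axis. Payload 4.7 kg.
Tool frame: the origin (TCP) lies midway between the tips of the shut fingers; the grasp point (between the pads) lies 19 mm behind it; z points along the fingers, y is the line along which they close (so a half turn about z gives the same grasp; the last joint's range is limited). The gripper opens to 87 mm and grips with 3 to 60 N. Pads are 19 mm wide; open, the fingers measure 117 mm over their backs; the gripper's body (75 mm by 190 mm) begins 51 mm behind the grasp point.
Start: joints at [-1.3, 0.321, -0.07, 1.45, 0.023, 1.371, -0.057], TCP at [0.165, 0.629, 0.223] pointing down, gripper open.
Joint ranges: [-2.86, 2.86], [-0.3, 2.09], [-1.38, 1.24], [0.06, 2.45], [-1.56, 4.7], [0.09, 2.05], [-2.69, 2.69]. Speed limits (rad/s): [2.57, 2.57, 3.14, 3.14, 3.14, 3.14, 3.14].

### API

Orientations are given as a rotation vector (axis times angle).
In Python, from bench import monitor, cams, workorder gives the robot as it stands.
- The arm moves only by the tool move_arm, never from a script. Its arguments are lists of equal length, an entry for each row: "slide": the shift along the tool's x, y, z in cm, a list of three; "roll": the turn about the tool's z in rad. In form: {"slide": [[dx, dy, dz], ...], "roll": [roll, ...]}. A call has 1 to 20 rows; each row is the pose to reach, as a shift and turn from the pose commanded when the call began, along the tool's axes at that moment; what a row does not reach only later rows make up. A row lasts 1/10 s, in which the tool goes at most 50 mm and 8.59 degrees, less where a joint would pass 70% of its speed; a pose out of reach is approached as far as the arm can. A call with a gripper value outside its range is refused whole. "gripper" is the finger opening in cm, from 0 to 8.7, set as the call begins (left out, the last holds). The fingers move at their own pace and stop on an object; "squeeze" is the grip in N (left out, the last holds). Time passes only in rows, so rows that repeat a pose let the fingers close. It gives the time, the measured TCP pose, the force, the opening and the grip force at its end, in the units of the state.
- monitor.get_state(): the state, without advancing time (a new reading comes with each control period).
- cams.get_image(name): name is "scene" or "side" or "wrist"; returns the picture (400x640x3 uint8, red, green, blue); there is no depth.
- cams.get_calibration(name): a dict with "mtx" (3x3 intrinsics, pixels), "R" (3x3) and "t" (3): a world point X has camera coordinates R X + t. Camera axes: x right, y down, z forward; pixel columns grow to the right and rows downward; lengths in m; the calibration is good to about 2 mm. A picture is of the moment at which its call begins: read the wrist's pose just before it. get_calibration takes no time and is no camera call; for the wrist camera it gives the pose at the moment of the call.
- workorder.close_job(): hands the job in; it is judged then, once.
The state is a dict: "time": time; "joint_positions": joint angles; "qd": joint speeds; "joint_torque": joint torques, N m; "position": TCP position; "tool_rot": TCP orientation; "ft_force": force on the tool from outside, world axes, zero at the start; "torque": the same for the moment, N m; "grip_width": opening from 0.0 (shut) to 1.0 (fully open); "grip_force": force on a finger pad.
Only numpy, scipy, OpenCV 4.12 (cv2) and the standard library are available. Lean on these libraries where they do the work, as an engineer would, in place of code of your own. Each camera call takes 0.05 s, during which the arm holds its last target. There are 200 camera calls.

### The job

Swing the blow-down evaporator's needle head aside on its pillar, far enough that no part of it is over the heated block any more. Then take the surface thermometer (the one with the flat sprung foot, not the needle one) out of its stand and hold it upright, square to the block's top, with its foot inside the engraved ring, pressing gently so that the sprung foot goes about half-way in. Finish while still holding it there on the ring; do not let go, keep the head where you swung it, and leave the vials in the block and everything else as they are.

Things in the scene. Friction and masses are not known exactly. Their poses are not given: they have to be found in the camera images.
- evaporator: white bench evaporator, fixed, housing 170 x 160 x 62 mm. Origin: centre of its underside on the worktop; its front panel looks along its -x, z up. In its frame: aluminium vial block 84 x 90 mm centred at (-20, 10) mm, level top at z = 86 mm, two rows of four wells along y, three with vials standing 18 mm proud; a 13 mm steel pillar at (58, -55) mm, 216 mm high, carries the swing arm.
- swing_arm (a joint): angle (rad) of the stiff swing arm about its upright pillar. 0: needle head square over the block. Grows counter-clockwise seen from above: the head passes over the housing's front, then to its right (evaporator's -y). Stops at -0.02 and 1.65. Takes about 2 N at the grip and stays where left. From 1.05 on no part of the head is over the block, which counts as clear.
- pillar_axis (a point): point on the pillar's axis at the arm's height (z = 172 mm): the upright axis the arm turns about.
- head_grip (a point): middle of the upright black grip on the needle head, 102 mm from the pillar's axis, 202 mm above the worktop: a cylinder 18 mm thick, reaching 19 mm above and below this point; hold or push it. Under it the head: a 72 x 84 mm aluminium plate, its top 29 mm below this point, eight thin needles reaching to 85 mm below this point.
- heat_block: the aluminium vial block (84 x 90 x 20 mm), fixed in the evaporator. Origin: centre of its underside, top face 20 mm above it; axes as the evaporator's.
- mark (a point): centre of the engraved ring (24 mm inside, with four short ticks outside) on the block's top face, at (0, 20) mm from the block's centre, midway between the two rows of wells. The small plain hole at the other end of the same strip is not the mark.
- surface_probe: loose cordless surface thermometer, 0.14 kg. Origin: face of its foot when out; z runs from foot to handle. Along z: foot 12 mm wide; stem 12 mm thick to 75 mm; collar 24 mm wide 75 to 80; white handle 80 to 162, a bar 26 mm (x) by 20 mm (y), dark display on its -x face; grip across the 20 mm. Starts hung by its collar, leaning about 0.45 rad; draw it out 80 mm along its axis.
- probe_foot (a joint): how far the surface thermometer's foot is pressed in along the probe (m): 0 out, 0.010 fully in. Spring of 0.5 N per mm, so half-way in is 5 mm and about 2.5 N.
- foot_face (a point): centre of the flat face of the surface thermometer's foot; it moves with the foot.
- stand_surface: grey stand of the surface thermometer, fixed, base 104 x 70 x 10 mm. Origin: on the worktop, 24 mm below the foot of the probe in it. The probe leans to the stand's -x and passes through 15 mm holes in two small plates, 26 to 32 and 69 to 75 mm along the probe from its foot.
- needle_probe: loose needle thermometer, 148 mm long: slim round white handle 17 mm thick, same collar, thin pointed needle. Stands in a stand like the other one; the two stands may change places. Not to be used.
- vial_0: 12 mm sample vial, 32 mm tall, standing in a well of the block; origin at its underside. Leave it.
- vial_1: another such vial in the block. Leave it.
- vial_3: another such vial in the block. Leave it.
- cap_jar: small jar with a black lid, 45 mm wide, 60 mm tall, standing on the worktop. Leave it.
- ferrule_box: small flat box, 36 x 50 x 18 mm, lying on the worktop. Leave it.
- timer: white bench timer, 26 x 62 x 62 mm, standing on the worktop. Leave it.

How it is judged:
On the way, in this order (a step that is already met when the one before it is completed fails the run):
1. the needle head is swung clear of the block and stays (value of joint swing_arm above 1.05 rad and velocity of joint swing_arm below 0.05 rad/s), for 0.3 s.
2. the surface thermometer is drawn out of its stand in the fingers (distance between surface_probe and stand_surface above 0.1 m and contact force between the fingers and surface_probe above 1 N and contact force between surface_probe and stand_surface below 0.1 N and value of joint swing_arm above 1.05 rad), for 0.2 s.
At the end, for the whole second after the job is handed in: The surface thermometer is held in the fingers, upright within 0.12 rad, its foot's centre within 6 mm of the ring's centre on the block, the foot pressed in between 2 and 8 mm (contact 0.4 to 6 N), not moving; the swing arm past 1.05 rad; still so through the last second (value of joint swing_arm above 1.05 rad and value of joint probe_foot between 0.002 and 0.008 m and contact force between surface_probe and heat_block between 0.4 and 6 N and horizontal distance between foot_face and mark below 0.006 m and z of foot_face in the frame of mark below 0.003 m and angle between surface_probe's own z axis and vertical below 0.12 rad and contact force between the fingers and surface_probe above 1 N and contact force between surface_probe and stand_surface below 0.1 N and linear speed of surface_probe below 0.02 m/s); the arm keeps its last pose, push and grip.
It fails at once if the thermometer is rammed into the block (over 15 N) (contact force between surface_probe and heat_block above 15 N).
It fails at once if a vial, the needle thermometer or another bystander is disturbed (moved over 2 cm, or a vial lifted or pushed over 8 mm) (distance of any of vial_0, vial_1, vial_3 from where it was at the start of the episode above 0.008 m or distance of any of needle_probe, cap_jar, ferrule_box, timer from where it was at the start of the episode above 0.02 m).
It also fails if it takes over 56 s, if anything falls off the work surface, if the arm or the gripper's body presses on something with over 40 N, if the wrist force passes 120 N, or if a joint passes its speed limit or range.

## Working session

There is one attempt and no reset: what is moved stays moved. The work goes in short steps, Python scripts to look and compute and a tool call to move; the robot and the scene stay as the last step left them, time stands still between calls to the robot, and variables do not carry over. Pictures are saved under pics/ and viewed, at most 13 in all, crops included, and the job is handed in when it is done.

Besides the shell and the picture viewer there is one more tool, called after "Call:" as a command line: name --pt "numbers of a row" for each row, then --argument value for the rest. move_arm: Moves the arm, as the interface text tells. Its arguments: {"type":"object","properties":{"slide":{"type":"array","items":{"type":"array","items":{"type":"number"}}},"roll":{"type":"array","items":{"type":"number"}},"gripper":{"type":"number"},"squeeze":{"type":"number"}},"required":["slide","roll"]}

```bash
mkdir -p pics
cat > h.py <<'E'
import numpy as np, cv2
from bench import monitor, cams, workorder
from scipy.spatial.transform import Rotation as Ro
def grab(n,f=None):
    s=monitor.get_state(); c=cams.get_calibration(n); im=cams.get_image(n)
    if f: cv2.imwrite('pics/'+f,cv2.cvtColor(im,cv2.COLOR_RGB2BGR))
    return im,c
def ray(c,uv):
    K,R,t=[np.array(c[k],float) for k in('mtx','R','t')]
    d=R.T@np.linalg.solve(K,np.array([uv[0],uv[1],1.])); return -R.T@t.reshape(3),d/np.linalg.norm(d)
def plane(c,uv,z):
    o,d=ray(c,uv); return o+d*(z-o[2])/d[2]
def tri(c1,a,c2,b):
    o,d=ray(c1,a);p,e=ray(c2,b)
    s=np.linalg.lstsq(np.c_[d,-e],p-o,rcond=None)[0]
    x,y=o+d*s[0],p+e*s[1]; return (x+y)/2,np.linalg.norm(x-y)
def proj(c,X):
    K,R,t=[np.array(c[k],float) for k in('mtx','R','t')]
    q=K@(R@np.array(X)+t.reshape(3)); return q[:2]/q[2]
E
python3 - <<'E'
from h import *
for n in('scene','side','wrist'):
    im,c=grab(n,n+'0.png'); print(n,ray(c,(320,200)),c['mtx'][0][0])
s=monitor.get_state();print(s['time'],s['position'],s['tool_rot'])
E
```

```text
scene (array([-0.13366717, -0.7864886 ,  0.63686754]), array([ 0.59455706,  0.67667881, -0.43428987])) 394.9821321183502
side (array([0.48599504, 0.63071896, 1.0194943 ]), array([ 0.02407621, -0.62411073, -0.78096487])) 476.69248324213555
wrist (array([0.09899605, 0.64604126, 0.38382564]), array([ 0.24026362, -0.06344114, -0.96863234])) 313.8757586915966
0.15 [0.16502964 0.62828789 0.22175145] [-4.02189634e-01 -3.11566387e+00  2.17885159e-03]
```

View pics/scene0.png

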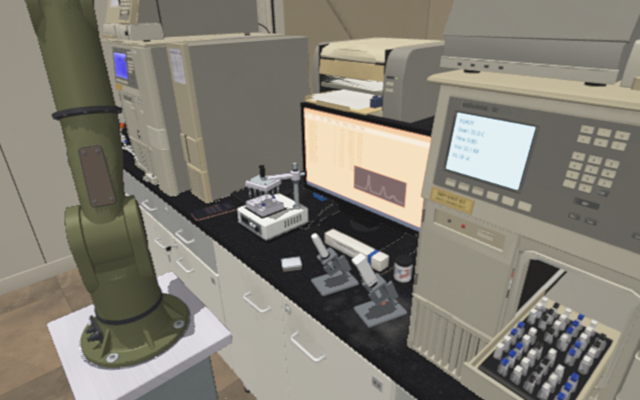

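View pics/side0.png

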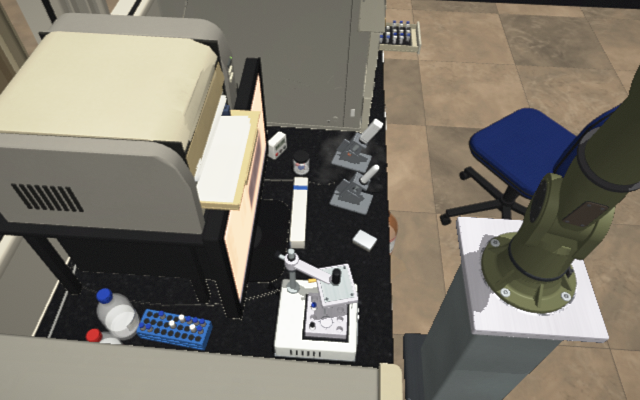

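The scene view shows the evaporator at (272,208) and two stands at (335,270) and (380,295). In the side view the evaporator is at (315,315) and the stands are at (352,190) and (352,150). I need enlarged crops.

Run:
```python
import cv2,numpy as np
s=cv2.imread('pics/scene0.png');d=cv2.imread('pics/side0.png')
a=cv2.resize(s[160:240,230:310],None,fx=5,fy=5,interpolation=2)   # evap scene
b=cv2.resize(d[245:365,270:370],None,fx=4,fy=4,interpolation=2)
c=np.zeros((500,800,3),np.uint8);c[:400,:400]=a;c[:480,400:800]=b
cv2.imwrite('pics/c1.png',c)
a=cv2.resize(s[225:330,305:415],None,fx=3.6,fy=3.6,interpolation=2)
b=cv2.resize(d[115:215,325:390],None,fx=5,fy=5,interpolation=2)
c=np.zeros((510,800,3),np.uint8);c[:a.shape[0],:a.shape[1]]=a;c[:500,400:725]=b
cv2.imwrite('pics/c2.png',c)
```

```text
(no output)
```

View pics/c1.png

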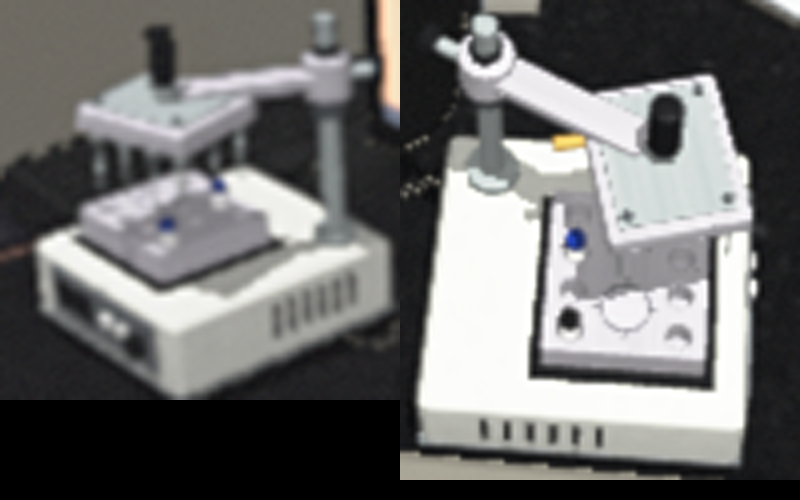

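View pics/c2.png

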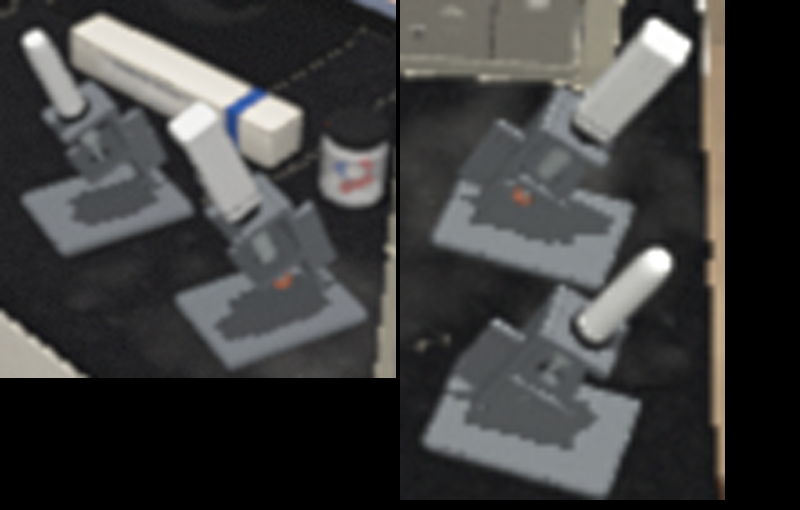

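The enlarged crops show:
- **Evaporator:** grip at about scene (262,171.6) / side (336,277). Pillar top at scene (294.6,163) / side (291.5,250). Ring at side (326.8,322).
- **Surface probe:** it is the farther one, with the square handle. Handle top is at scene (358,258) / side (378.6,123), and the red foot is at scene (384,303) / side (349,154).

Run:
```python
from h import *
a=cams.get_calibration('scene');b=cams.get_calibration('side')
P={}
for n,u,v in [('grip',(262.2,171.3),(336,276.8)),('piltop',(294.6,163.2),(291.6,250.5)),('htop',(358.3,257.8),(378.6,123.4)),('hbot',(372.5,283.3),(363.4,140.6)),('foot',(383.9,303.3),(349.2,154.2)),('ntop',(305+35/3.6,225+36/3.6),(325+260/5,115+256/5))]:
    x,e=tri(a,u,b,v);P[n]=x;print(n,x.round(4),round(e,4))
print('ring',plane(b,(326.8,322),.086))
# evaporator top corners (side), z=.062 : back-left(top-left), near-left, near-right
for n,p in [('TL',(447,140)),('BL',(420,435)),('BR',(743,436)),('blkBL',(541,358)),('blkBR',(708,365))]:
    uv=(270+(p[0]-400)/4,245+p[1]/4);print(n,plane(b,uv,.062 if n[0]!='b' else .086).round(4))
for n,p in [('s BL',(433,240)),('s BR',(607,285)),('s TR',(634,205))]:
    print(n,plane(b,(325+(p[0]-400)/5,115+p[1]/5),.01).round(4))
ax=P['htop']-P['hbot'];print(ax/np.linalg.norm(ax),np.linalg.norm(ax)); ax=P['htop']-P['foot'];print(ax/np.linalg.norm(ax),np.linalg.norm(ax))
s=monitor.get_state();print(Ro.from_rotvec(s['tool_rot']).as_matrix().round(3))
```

```text
grip [0.4698 0.1637 0.2001] 0.003
piltop [0.5603 0.119  0.2142] 0.0023
htop [ 0.3759 -0.3203  0.1693] 0.0049
hbot [ 0.4097 -0.3329  0.0923] 0.0063
foot [ 0.4438 -0.343   0.0236] 0.0034
ntop [ 0.3814 -0.1752  0.1595] 0.0052
ring [0.48087534 0.20709125 0.086     ]
TL [0.5876 0.1031 0.062 ]
BL [0.5823 0.2721 0.062 ]
BR [0.4183 0.261  0.062 ]
blkBL [0.5233 0.2372 0.086 ]
blkBR [0.4383 0.2348 0.086 ]
s BL [ 0.492  -0.3154  0.01  ]
s BR [ 0.3914 -0.2881  0.01  ]
s TR [ 0.3755 -0.3527  0.01  ]
[-0.3978528   0.14727608  0.90555116] 0.08502919170974818
[-0.41854202  0.13959113  0.89740564] 0.16231207844409976
[[-0.967  0.254 -0.   ]
 [ 0.254  0.967 -0.001]
 [-0.    -0.001 -1.   ]]
```

The surface thermometer is at the farther stand, leaning towards azimuth ≈165°, and the tool's y axis is already across its lean. I'll hover above the needle-head grip first.

Call:
move_arm --pt "0 0 -5" --pt "-4 -4 -7" --pt "-8 -7 -7" --pt "-12 -11 -7" --pt "-16 -14.5 -7" --pt "-20 -18 -7" --pt "-24 -21.5 -7" --pt "-28 -25 -7" --pt "-32 -29 -7" --pt "-36 -32.5 -7" --pt "-39 -35.5 -7" --pt "-41.3 -37.2 -7" --pt "-41.3 -37.2 -7" --pt "-41.3 -37.2 -7" --roll '[0,0,0,0,0,0,0,0,0,0,0,0,0,0]' --gripper 6

```text
time: 1.55
position: [0.4708, 0.162, 0.2924]
tool_rot: [-0.41, -3.115, 0.0]
ft_force: [0.3, 1.4, -0.3]
grip_width: 0.691
grip_force: 0.0
```

Run:
```python
from h import *
s=monitor.get_state();print(s['time'],s['position'],s['tool_rot'],s['ft_force'])
im,c=grab('wrist','w1.png')
for n,X in [('grip',(.4698,.1637,.221)),('ring',(.4809,.2071,.086)),('pil',(.5603,.119,.216))]: print(n,proj(c,X).round(1))
b=cams.get_calibration('side'); print('cab',plane(b,(363,130),0),plane(b,(390,128),0))
```

```text
1.55 [0.47082081 0.16200613 0.29242556] [-4.09611160e-01 -3.11454848e+00  5.21192462e-05] [ 0.32723462  1.35122968 -0.29490818]
grip [321.1 208.8]
ring [358.2 177.2]
pil [298.  316.8]
cab [ 0.40090596 -0.47277989  0.        ] [ 0.31652623 -0.48860391  0.        ]
```

View pics/w1.png

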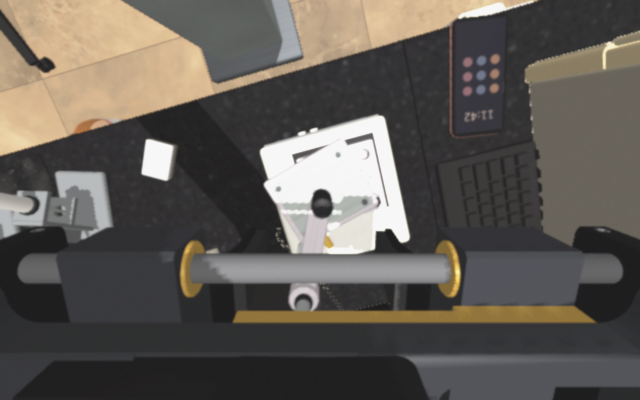

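In the wrist view the grip top is at about (321,202), between the fingers, and the pillar top is at (302,302). I'll check these positions from here.

Run:
```python
from h import *
c=cams.get_calibration('wrist'); b=cams.get_calibration('side');a=cams.get_calibration('scene')
print('cam',ray(c,(320,200)))
print('grip',plane(c,(321.5,199),.221),'pil',plane(c,(302.5,304),.216))
im=cv2.imread('pics/w1.png'); hsv=cv2.cvtColor(im,cv2.COLOR_BGR2HSV)
m=(im.max(2)<45).astype(np.uint8); m[:185]=0;m[225:]=0;m[:,:300]=0;m[:,345:]=0
n,l,st,ce=cv2.connectedComponentsWithStats(m);print(st,ce)
for X in [(.5603,.119,.216),(.4698,.1637,.202)]: print(proj(a,X),proj(b,X))
```

```text
cam (array([0.40386511, 0.18180936, 0.45465177]), array([ 0.23973734, -0.06147099, -0.96888974]))
grip [0.461205   0.16830017 0.221     ] pil [0.54817435 0.12877771 0.216     ]
[[     0      0    640    400 255843]
 [   314    191     16     10     89]
 [   314    209      1      1      1]
 [   315    208     15      7     67]] [[319.49880982 199.49846586]
 [320.87640449 194.78651685]
 [314.         209.        ]
 [322.29850746 211.47761194]]
[294.25675954 162.80820094] [291.11423959 249.63390262]
[261.68989395 170.88261245] [335.38756438 275.89680879]
```

Cylinder parallax explains the blob split, and the top at (322,211) agrees with the two-view position. The TCP is within 2 mm of it, so I'll descend and grip.

Call:
move_arm --pt "0 0.2 4" --pt "0 0.2 8" --pt "0 0.2 10.3" --pt "0 0.2 10.3" --pt "0 0.2 10.3" --roll '[0,0,0,0,0]'

```text
time: 2.1
position: [0.47, 0.1677, 0.19]
tool_rot: [-0.398, -3.116, -0.0]
ft_force: [0.4, 0.3, 0.6]
grip_width: 0.685
grip_force: 0.0
```

Call:
move_arm --pt "0 0 0" --pt "0 0 0" --pt "0 0 0" --pt "0 0 0" --pt "0 0 0" --pt "0 0 0" --roll '[0,0,0,0,0,0]' --gripper 0.8 --squeeze 12

```text
time: 2.7
position: [0.4706, 0.1654, 0.1897]
tool_rot: [0.403, 3.116, -0.001]
ft_force: [-0.4, -3.4, 2.2]
grip_width: 0.229
grip_force: 1.2
```

Call:
move_arm --pt "0 0 0" --pt "0 0 0" --pt "0.17 -1.08 0" --pt "0.23 -2.15 0" --pt "0.17 -3.22 0" --pt "0 -4.27 0" --pt "-0.27 -5.3 0" --pt "-0.65 -6.3 0" --pt "-1.14 -7.25 0" --pt "-1.72 -8.15 0" --pt "-2.39 -8.98 0" --pt "-3.15 -9.73 0" --pt "-3.97 -10.4 0" --pt "-4.56 -10.8 0" --pt "-4.56 -10.8 0" --pt "-4.56 -10.8 0" --roll '[0,0,0,0,0,0,0,0,0,0,0,0,0,0,0,0]'

```text
time: 4.3
position: [0.4879, 0.0507, 0.1898]
tool_rot: [0.401, 3.114, 0.002]
ft_force: [1.8, 3.5, 1.3]
grip_width: 0.199
grip_force: 12.0
```

Call:
move_arm --pt "0 0 0" --pt "0 0 0" --pt "0 0 0" --pt "0 0 0" --pt "0 0 -5" --pt "0 0 -10" --pt "0 0 -11" --pt "0 0 -11" --roll '[0,0,0,0,0,0,0,0]' --gripper 5.5

```text
time: 5.1
position: [0.4884, 0.0498, 0.3016]
tool_rot: [0.402, 3.112, 0.003]
ft_force: [0.1, 0.2, -0.2]
grip_width: 0.632
grip_force: 0.0
```

Run:
```python
from h import *
im,c=grab('side','side1.png'); im2,_=grab('scene','scene1.png')
a=cv2.resize(im[220:370,260:390],None,fx=4,fy=4,interpolation=2)
b=cv2.resize(im2[160:240,230:310],None,fx=3.4,fy=3.4,interpolation=2)
o=np.zeros((600,800,3),np.uint8);o[:600,:520]=a;o[:272,525:797]=b
cv2.imwrite('pics/c3.png',o[...,::-1])
```

```text
(no output)
```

View pics/c3.png

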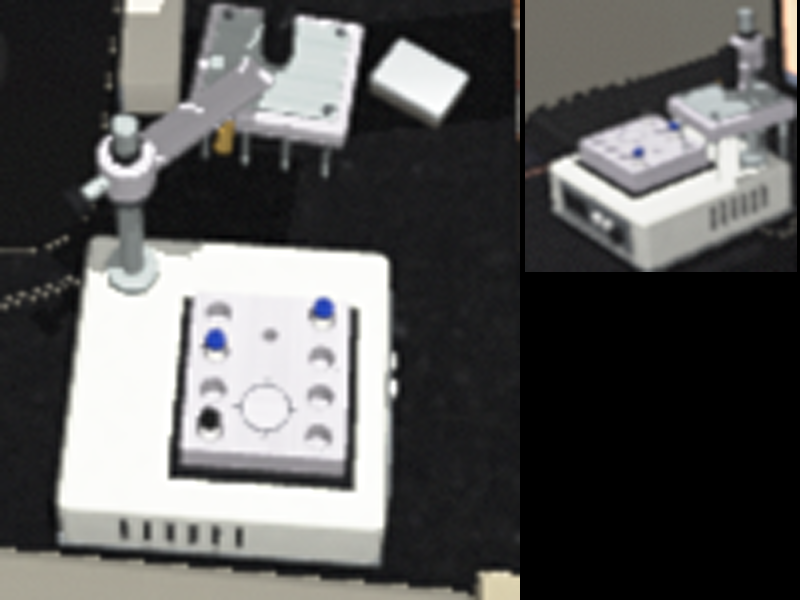

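The head is clear (about 1.4 rad) and the block is exposed. The ring is at side pixel (326.5,321.7). Now I'll move over the surface thermometer.

Call:
move_arm --pt "0 -4 0" --pt "0 -8 0" --pt "0 -12 0" --pt "0 -16 0" --pt "0 -20 0" --pt "0 -24 0" --pt "0 -28 0" --pt "0 -32 0" --pt "0.2 -36 0" --pt "0.3 -39 0" --pt "0.3 -39 0" --pt "0.3 -39 0" --pt "0.3 -39 0" --roll '[0,0,0,0,0,0,0,0,0,0,0,0,0]'

```text
time: 6.5
position: [0.3857, -0.3248, 0.2984]
tool_rot: [-0.398, -3.114, -0.001]
ft_force: [0.6, 1.5, 0.2]
grip_width: 0.631
grip_force: 0.0
```

Run:
```python
from h import *
s=monitor.get_state();print(s['time'],s['position'],s['tool_rot'])
im,c=grab('wrist','w2.png')
F=np.array([.444,-.343,.024]);ax=np.array([-.4194,.1155,.900])
for d in (0,.08,.162): print(d,proj(c,F+d*ax).round(1))
cv2.imwrite('pics/w2c.png',cv2.resize(im[90:300,210:430],None,fx=2.7,fy=2.7,interpolation=2)[...,::-1])
```

```text
6.5 [ 0.38565805 -0.32479064  0.29836489] [-3.98463346e-01 -3.11420881e+00 -1.47574364e-03]
0 [317.3 212.1]
0.08 [317.3 201.3]
0.162 [317.2 184.3]
```

View pics/w2c.png

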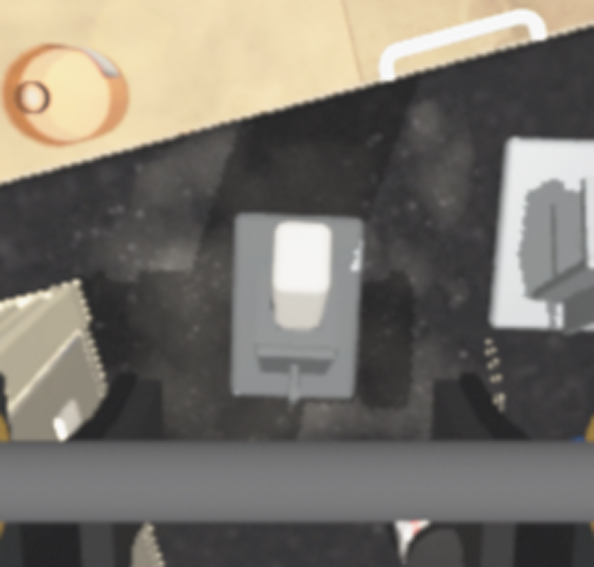

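The handle top is at pixel (322,186), centred between the fingers and aligned with the tool axes. I'll descend and grip.

Call:
move_arm --pt "0 0.1 4" --pt "0 0.1 8" --pt "0 0.1 11" --pt "0 0.1 14" --pt "0 0.1 16.5" --pt "0 0.1 16.5" --pt "0 0.1 16.5" --roll '[0,0,0,0,0,0,0]'

```text
time: 7.25
position: [0.3859, -0.3249, 0.1347]
tool_rot: [-0.4, -3.115, 0.0]
ft_force: [-0.2, 0.1, 0.8]
grip_width: 0.628
grip_force: 0.0
```

Call:
move_arm --pt "0 0 0" --pt "0 0 0" --pt "0 0 0" --pt "0 0 0" --pt "0 0 0" --pt "0 0 0" --pt "0 0 0" --roll '[0,0,0,0,0,0,0]' --gripper 1 --squeeze 8

```text
time: 7.95
position: [0.3856, -0.3255, 0.1347]
tool_rot: [0.402, 3.116, 0.0]
ft_force: [-0.4, -0.4, 1.7]
grip_width: 0.233
grip_force: 8.0
```

Call:
move_arm --pt "0.35 0 -0.72" --pt "0.7 0 -1.44" --pt "1.05 0 -2.16" --pt "1.4 0 -2.88" --pt "1.74 0 -3.6" --pt "2.09 0 -4.32" --pt "2.44 0 -5.04" --pt "2.78 0 -5.76" --pt "3.1 0 -6.4" --pt "3.1 0 -6.4" --roll '[0,0,0,0,0,0,0,0,0,0]'

```text
time: 8.95
position: [0.3556, -0.318, 0.1994]
tool_rot: [0.402, 3.114, 0.001]
ft_force: [0.4, 0.3, -1.2]
grip_width: 0.229
grip_force: 8.0
```

Run:
```python
from h import *
im,_=grab('side','side2.png'); im2,_=grab('scene','scene2.png')
a=cv2.resize(im[90:200,330:410],None,fx=5,fy=5,interpolation=2)
b=cv2.resize(im2[215:330,330:420],None,fx=4.4,fy=4.4,interpolation=2)
o=np.zeros((560,800,3),np.uint8);o[:550,:400]=a;o[:506,404:800]=b
cv2.imwrite('pics/c4.png',o[...,::-1])
```

```text
(no output)
```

View pics/c4.png

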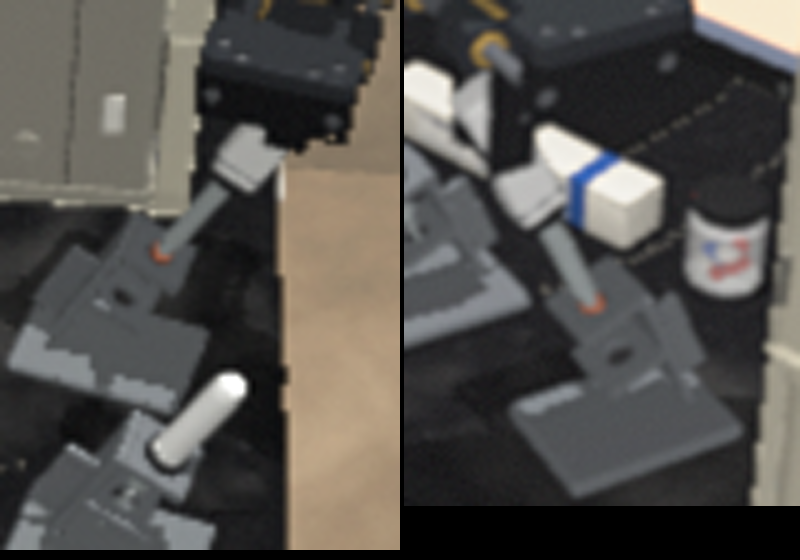

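The side view (red foot at crop (160,255)) shows the tip just inside the upper plate's hole. The tool can't tilt, so I'll use the hole as a pivot: relax the grip to 3 N and arc the grip over the tip until the probe stands upright.

Call:
move_arm --pt "0 0 0" --pt "0 0 0" --pt "-0.65 0 -0.3" --pt "-1.32 0 -0.56" --pt "-2.0 0 -0.79" --pt "-2.7 0 -0.98" --pt "-3.4 0 -1.14" --pt "-4.1 0 -1.27" --pt "-4.8 0 -1.36" --pt "-5.5 0 -1.41" --pt "-6.2 0 -1.43" --pt "-6.5 0 -1.43" --pt "-6.5 0 -1.43" --roll '[0,0,0,0,0,0,0,0,0,0,0,0,0]' --squeeze 3

```text
time: 10.35
position: [0.4187, -0.3344, 0.2127]
tool_rot: [-0.402, -3.115, 0.001]
ft_force: [-0.5, -0.4, -1.1]
grip_width: 0.227
grip_force: 3.0
```

Run:
```python
from h import *
im,_=grab('side','side3.png'); im2,_=grab('scene','scene3.png')
a=cv2.resize(im[90:200,330:410],None,fx=5,fy=5,interpolation=2)
b=cv2.resize(im2[215:330,330:420],None,fx=4.4,fy=4.4,interpolation=2)
o=np.zeros((560,800,3),np.uint8);o[:550,:400]=a;o[:506,404:800]=b
cv2.imwrite('pics/c5.png',o[...,::-1])
```

```text
(no output)
```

View pics/c5.png

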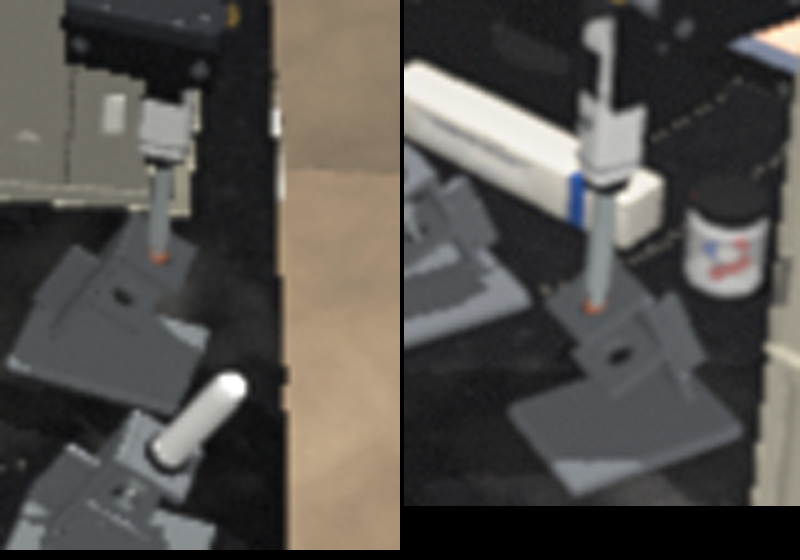

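The probe is upright and pivoted on its foot: stem from side crop (158,170) to (158,258). I'll firm the grip and lift straight up.

Call:
move_arm --pt "0 0 0" --pt "0 0 0" --pt "0 0 -0.6" --pt "0 0 -2" --pt "0 0 -4" --pt "0 0 -7" --pt "0 0 -10" --pt "0 0 -13" --pt "0 0 -16" --pt "0 0 -18" --pt "0 0 -18" --pt "0 0 -18" --pt "0 0 -18" --roll '[0,0,0,0,0,0,0,0,0,0,0,0,0]' --squeeze 15

```text
time: 11.75
position: [0.418, -0.3339, 0.3919]
tool_rot: [-0.402, -3.115, -0.001]
ft_force: [0.8, -0.3, -1.5]
grip_width: 0.226
grip_force: 15.0
```

```bash
cat > foot.py <<'E'
from h import *
def red(n,f=None):
    im,c=grab(n,f); s=monitor.get_state()
    T=Ro.from_rotvec(s['tool_rot']).as_matrix(); p=np.array(s['position'])
    g=proj(c,p-T[:,2]*.019-np.array([0,0,.14]))
    h=cv2.cvtColor(im,cv2.COLOR_RGB2HSV); m=(((h[...,0]<10)|(h[...,0]>172))&(h[...,1]>110)&(h[...,2]>60)).astype(np.uint8)
    k=np.zeros_like(m);cv2.circle(k,tuple(int(v) for v in g),25,1,-1);m*=k
    M=cv2.moments(m,True); return (M['m10']/max(M['m00'],1),M['m01']/max(M['m00'],1)),M['m00'],c,g,im
if __name__=='__main__':
    import sys
    t=sys.argv[1]
    u,n,a,g,i1=red('scene',f'scene{t}.png');v,k,b,h,i2=red('side',f'side{t}.png')
    s=monitor.get_state();print(s['time'],s['position'],s['tool_rot'],s['ft_force'],s['grip_width'],s['grip_force'])
    print(u,n,g,v,k,h); X,e=tri(a,u,b,v);print('foot',X,e,'rel tcp',X-s['position'])
E
python3 foot.py 4
```

```text
11.85 [ 0.41804594 -0.33385854  0.3918359 ] [-4.02037730e-01 -3.11425305e+00 -1.39401355e-03] [ 0.1881053   0.76011069 -0.54794283] 0.22898932406390926 14.999391906894743
(375.90909090909093, 213.72727272727272) 11.0 [377.83162684 210.72735529] (366.75, 89.75) 4.0 [365.42132031  87.68962414]
foot [ 0.41406421 -0.33287291  0.26524748] 0.0005223225509348752 rel tcp [-0.00398173  0.00098563 -0.12658842]
```

Call:
move_arm --pt "0.3 -0.0 0" --pt "0.5 3 0" --pt "1 7 0" --pt "1.5 11 0" --pt "2 15 0" --pt "2.5 19 0" --pt "3 23 0" --pt "3.6 27 0" --pt "4.1 31 0" --pt "4.7 35 0" --pt "5.2 39 0" --pt "5.8 43 0" --pt "6.3 47 0" --pt "6.8 50.5 0" --pt "7.1 53 0" --pt "7.2 53.9 0" --pt "7.2 53.9 0" --pt "7.2 53.9 0" --pt "7.2 53.9 0" --roll '[0,0,0,0,0,0,0,0,0,0,0,0,0,0,0,0,0,0,0]'

```text
time: 13.75
position: [0.486, 0.2032, 0.3933]
tool_rot: [0.407, 3.115, 0.0]
ft_force: [-0.9, 0.6, -0.3]
grip_width: 0.229
grip_force: 15.0
```

Call:
move_arm --pt "0 0 3" --pt "0 0 6" --pt "0 0 9" --pt "0 0 12" --pt "0 0 13" --pt "0 0 13" --pt "0 0 13" --pt "0 0 13" --roll '[0,0,0,0,0,0,0,0]'

```text
time: 14.55
position: [0.4868, 0.2056, 0.2649]
tool_rot: [0.402, 3.113, 0.003]
ft_force: [-0.4, 0.3, -1.7]
grip_width: 0.228
grip_force: 15.0
```

```bash
python3 foot.py 5
python3 - <<'E'
from h import *
im=cv2.imread('pics/side5.png');im2=cv2.imread('pics/scene5.png')
w,c=grab('wrist','w5.png');w=w[...,::-1]
o=np.zeros((600,800,3),np.uint8)
a=cv2.resize(im[240:360,280:370],None,fx=5,fy=5,interpolation=2);o[:600,:450]=a
b=cv2.resize(im2[150:230,240:310],None,fx=4.6,fy=4.6,interpolation=2);o[:368,455:777]=b
d=cv2.resize(w[110:250,260:400],None,fx=1.6,fy=1.6);o[372:596,455:679]=d
cv2.imwrite('pics/c6.png',o)
E
```

```text
14.65 [0.48645723 0.205676   0.26436185] [4.02070168e-01 3.11376438e+00 2.60439975e-03] [ 0.12970698  0.41612676 -1.03661568] 0.2364465051446867 14.999986885813996
(259.5, 185.0) 4.0 [260.13798016 183.19339888] (326.8, 311.6) 5.0 [324.89191802 308.78520812]
foot [0.48343719 0.20775346 0.13726248] 0.0026066334907889864 rel tcp [-0.00302004  0.00207746 -0.12709937]
```

View pics/c6.png

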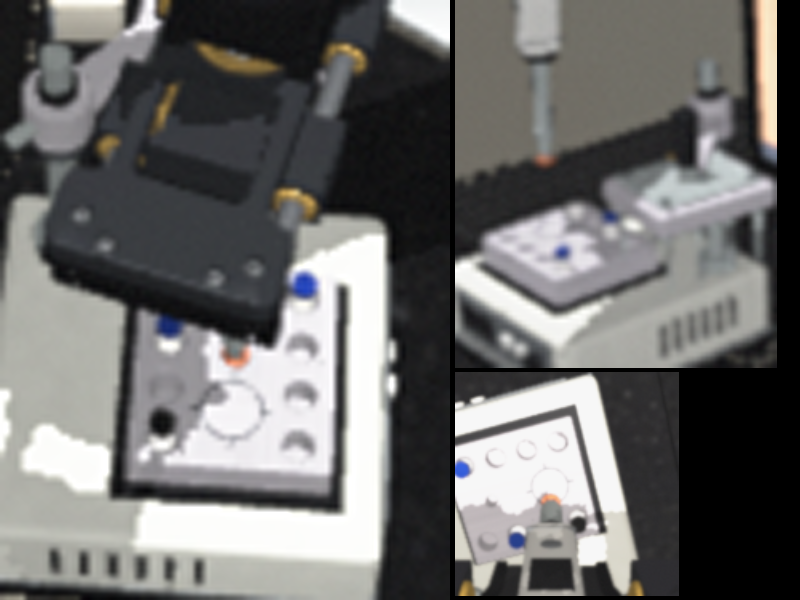

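In the side view the foot is at (327,311.6) and the ring at (326.8,322), with the same column for both. In the wrist view the ring centre is at (319.4,182) and the foot at (319.4,188). I'll triangulate the ring and correct the foot's visible-side bias.

Run:
```python
from h import *
a,b,c=[cams.get_calibration(n) for n in('scene','side','wrist')]
X,e=tri(b,(326.8,322),c,(319.4,181.9));print('ring tri',X,e)
print(plane(b,(326.8,322),.086),plane(c,(319.4,181.9),.086))
def off(cal,uv,r=.0045):
    o,d=ray(cal,uv);h=np.array([d[0],d[1],0]);return o+r*h/np.linalg.norm(h),d
def multi(L):
    A=sum(np.eye(3)-np.outer(d,d) for o,d in L);B=sum((np.eye(3)-np.outer(d,d))@o for o,d in L);return np.linalg.solve(A,B)
R=[off(a,(259.5,185)),off(b,(326.8,311.6)),off(c,(319.6,188))]
print('foot abc',multi(R),'ab',multi(R[:2]),'bc',multi(R[1:]))
s=monitor.get_state();print(s['position'])
# tool-plane check: column of TCP plane in the wrist view
print(proj(c,np.array(s['position'])-[0,0,.127]))
```

```text
ring tri [0.4826355  0.20726314 0.08862621] 0.0039585366515664305
[0.48087534 0.20709125 0.086     ] [0.48495699 0.20626587 0.086     ]
foot abc [0.48346624 0.20595076 0.14055965] ab [0.48273563 0.20519874 0.14045533] bc [0.48295094 0.20712666 0.14474258]
[0.48629286 0.20563702 0.26404384]
[319.15471005 193.86511218]
```

Foot ≈ (0.483, 0.206) and ring ≈ (0.4825, 0.207). I'll lower to about 1 cm above and look again.

Call:
move_arm --pt "0 0.1 1" --pt "0 0.1 2" --pt "0 0.1 3" --pt "0 0.1 4" --pt "0 0.1 4" --pt "0 0.1 4" --pt "0 0.1 4" --pt "0 0.1 4" --pt "0 0.1 4" --roll '[0,0,0,0,0,0,0,0,0]'

```text
time: 15.6
position: [0.4862, 0.2065, 0.2233]
tool_rot: [0.402, 3.115, 0.001]
ft_force: [-0.4, -0.2, -1.5]
grip_width: 0.223
grip_force: 15.0
```

```bash
python3 foot.py 6
python3 - <<'E'
from h import *
im=cv2.imread('pics/side6.png');im2=cv2.imread('pics/scene6.png')
w,c=grab('wrist','w6.png');w=w[...,::-1]
o=np.zeros((600,800,3),np.uint8)
a=cv2.resize(im[285:345,300:350],None,fx=8,fy=8,interpolation=2);o[:480,:400]=a
b=cv2.resize(im2[150:225,240:290],None,fx=7,fy=7,interpolation=2);o[:525,405:755]=b[:, :350]
cv2.imwrite('pics/c7.png',o)
E
```

```text
15.7 [0.48610541 0.20643691 0.22315498] [4.02131686e-01 3.11533963e+00 6.42684158e-04] [ 0.41333394 -0.0371763  -0.90418671] 0.22879655347673086 14.99998582759872
(0.0, 0.0) 0.0 [260.9750726  194.97275251] (327.3333333333333, 320.44444444444446) 9.0 [324.50326387 318.15953073]
foot [0.24497927 0.50573129 0.68024105] 0.4809307855464286 rel tcp [-0.24112614  0.29929439  0.45708607]
```

View pics/c7.png

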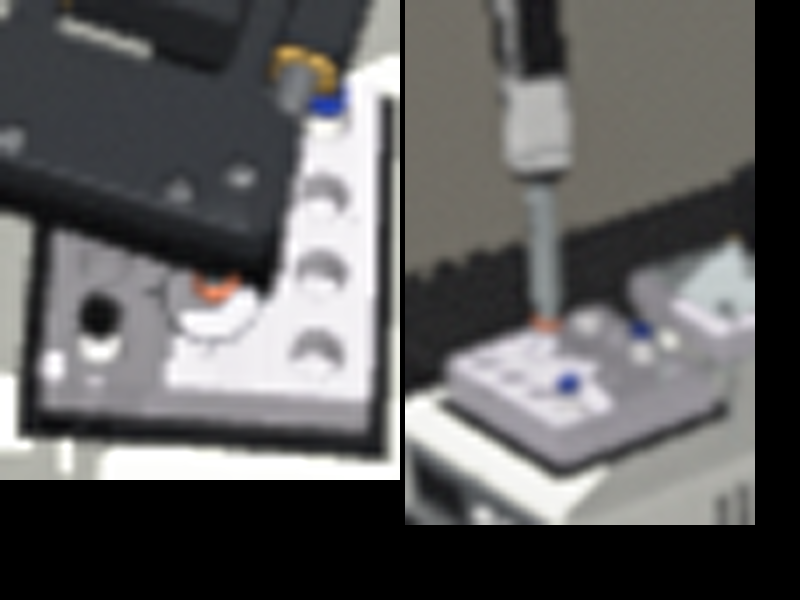

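The foot is about 1 cm above the ring, centred within a pixel or so: red at side crop (216,285), ring spanning x 165–262. I'll take a force baseline by averaging, then press down slowly.

```bash
cat > avg.py <<'E'
from h import *
F=[];P=[]
for i in range(14):
    cams.get_image('wrist');s=monitor.get_state();F.append(s['ft_force']);P.append(s['position'])
print(s['time'],'F',np.mean(F,0).round(2),'sd',np.std(F,0).round(2),'P',np.mean(P,0).round(4),s['grip_force'])
E
python3 avg.py
```

```text
16.45 F [-0.11 -0.11 -1.14] sd [0.48 0.57 0.39] P [0.486  0.2064 0.2229] 15.000035542761907
```

Call:
move_arm --pt "0 0 0.1" --pt "0 0 0.2" --pt "0 0 0.3" --pt "0 0 0.4" --pt "0 0 0.5" --pt "0 0 0.6" --pt "0 0 0.7" --pt "0 0 0.8" --pt "0 0 0.8" --pt "0 0 0.8" --roll '[0,0,0,0,0,0,0,0,0,0]'

```text
time: 17.45
position: [0.486, 0.2064, 0.2149]
tool_rot: [0.402, 3.116, 0.0]
ft_force: [-0.7, -0.5, -0.7]
grip_width: 0.228
grip_force: 15.0
```

```bash
python3 avg.py
```

```text
18.15 F [ 0.2  -0.15 -1.12] sd [0.53 0.53 0.31] P [0.486  0.2064 0.2149] 14.999979314161465
```

Not touching yet. I'll continue slowly.

Call:
move_arm --pt "0 0 0.1" --pt "0 0 0.2" --pt "0 0 0.3" --pt "0 0 0.4" --pt "0 0 0.4" --pt "0 0 0.4" --roll '[0,0,0,0,0,0]'

```text
time: 18.75
position: [0.486, 0.2064, 0.2109]
tool_rot: [0.402, 3.116, 0.0]
ft_force: [-1.0, -0.5, -0.7]
grip_width: 0.233
grip_force: 15.0
```

```bash
python3 avg.py
```

```text
19.45 F [-0.3  -0.12 -0.77] sd [0.59 0.49 0.58] P [0.486  0.2064 0.2109] 15.00024241162464
```

Call:
move_arm --pt "0 0 0.1" --pt "0 0 0.2" --pt "0 0 0.3" --pt "0 0 0.3" --pt "0 0 0.3" --roll '[0,0,0,0,0]'

```text
time: 19.95
position: [0.486, 0.2064, 0.208]
tool_rot: [0.402, 3.116, 0.0]
ft_force: [-0.7, 0.2, 1.2]
grip_width: 0.228
grip_force: 15.0
```

```bash
python3 avg.py
```

```text
20.65 F [-0.5  -0.28  1.09] sd [0.44 0.54 0.52] P [0.486  0.2064 0.2079] 14.999980753054842
```

About 2.2 N over baseline, so roughly 4.4 mm in. I'll add half a millimetre, then check the pose.

Call:
move_arm --pt "0 0 0.05" --pt "0 0 0.05" --pt "0 0 0.05" --roll '[0,0,0]'

```text
time: 20.95
position: [0.486, 0.2064, 0.2074]
tool_rot: [0.402, 3.116, 0.0]
ft_force: [-0.9, -0.1, 0.9]
grip_width: 0.229
grip_force: 15.0
```

```bash
python3 avg.py
python3 - <<'E'
from h import *
im,b=grab('side','side8.png');im2,a=grab('scene','scene8.png');w,c=grab('wrist','w8.png')
o=np.zeros((600,800,3),np.uint8)
o[:400,:320]=cv2.resize(im[300:350,305:345],None,fx=8,fy=8,interpolation=2)
o[:450,325:565]=cv2.resize(im2[150:225,240:280],None,fx=6,fy=6,interpolation=2)
o[:240,570:800]=cv2.resize(w[140:220,280:357],(230,240),interpolation=2)
cv2.imwrite('pics/c8.png',o[...,::-1])
R=np.array([.4825,.207,.086])
for n,k in(('side',b),('scene',a),('wrist',c)):print(n,proj(k,R).round(1))
E
```

```text
21.65 F [-0.27 -0.21  1.05] sd [0.34 0.55 0.44] P [0.486  0.2064 0.2074] 14.99998523388058
side [326.  321.9]
scene [260.4 199.8]
wrist [319.  191.7]
```

View pics/c8.png

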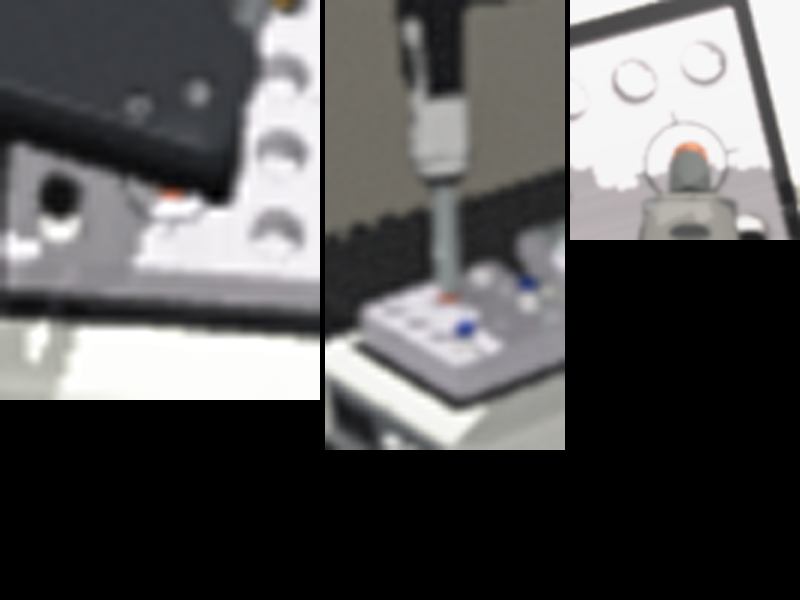

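In the wrist view the ring centre is at crop (687,164) and the foot centre at about (690,164), so it is within about 1 mm. The probe is upright, with about 2.2 N of press. Handing in.

```bash
python3 -c "
from bench import workorder
print(workorder.close_job())"
```

```text
the job is handed in; nothing more can be done
None
```

I handed the job in with the needle head swung to about 1.4 rad and the surface thermometer held upright in the grip, its foot within about 1 mm of the ring's centre. The press is about 2.2 N, roughly 4–5 mm in. The job returned no verdict.

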